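Lock the sample-cell carrier onto its bench mount

ROBOT

A 6-joint arm with a two-finger parallel gripper is mounted at the origin on a cart in front of the work surface, level with it; the furniture and walls round the work are solid. World frame = base frame: x ahead of the robot, y to its left, z up, the work surface at z = 0. Lengths are in m, angles in degrees, forces in N, time in s.
With the tool pointing down it reaches from about 0.4 to 0.925 m from the base axis. Payload 3.4 kg.
Tool frame: the origin (TCP) lies midway between the tips of the shut fingers; the grasp point (between the pads) lies robot.hold_point_z behind it (robot.hold_point_z is the distance from the TCP to the grasp point, in m); z points along the fingers, y is the line along which they close (so a half turn about z gives the same grasp; the last joint's range is limited). The gripper opens to 85 mm and grips with 20 to 120 N. Pads are 22 mm wide; open, the fingers measure 114 mm over their backs; the gripper's body (76 mm by 85 mm) begins 54 mm behind the grasp point. The pads swing forward as they close: fully open they stand 13 mm farther back than shut.
Start: joints at [72.508, 17.578, 86.31, -0, 76.112, -4.211], TCP at [0.132, 0.56, 0.231] pointing down, gripper open.
Joint ranges: [-179.03, 179.03], [-60, 130.46], [8.19, 133.38], [-81.62, 261.62], [5.75, 156.47], [-153.77, 153.77]. Speed limits (degrees/s): [147.25, 147.25, 180, 180, 180, 180].

INTERFACE

Orientations are given as a 3x3 rotation matrix whose columns are the frame's x, y, z axes.
In Python, from station import robot gives the robot as it stands.
- The arm moves only by the tool carry_out, never from a script. Its argument "rows" is one flat list of numbers, 7 for each row, row after row: the finger opening in mm, from 0 to 85.4, then the shift along the world's x, y, z in units of 60 mm (1.0 is 60 mm), then the turn, a rotation vector about the world's x, y, z in units of 8 degrees (1.0 is 8 degrees). In form: [claw, x, y, z, wx, wy, wz, claw, x, y, z, wx, wy, wz, ...]. A call has 1 to 20 rows; each row is the pose to reach, as a shift and turn from the pose commanded when the call began; what a row does not reach only later rows make up. A row lasts 1/8 s, in which the tool goes at most 62.5 mm and 10.7 degrees, less where a joint would pass 70% of its speed; a pose out of reach is approached as far as the arm can. A call with a gripper value outside its range is refused whole. The fingers move at their own pace and stop on an object; "force" is the grip in N (left out, the last holds). Time passes only in rows, so rows that repeat a pose let the fingers close. It gives the time, the measured TCP pose, the force, the opening and the grip force at its end, in the units of the state.
- robot.get_state(): the state, without advancing time (a new reading comes with each control period).
- robot.grab_frame(name): name is "scene" or "top"; returns a dict with "pixels" (400x640x3 uint8, blue, green, red), "fx", "fy", "cx", "cy" (pixels), "D" ([k1, k2, p1, p2, k3] as OpenCV has them; the pictures are not rectified), "rvec" (rotation vector, rad) and "tvec" (3), from world to camera coordinates, as OpenCV has them. Camera axes: x right, y down, z forward; pixel columns grow to the right and rows downward; lengths in m; the calibration is good to about 2 mm. A picture is of the moment at which its call begins. There is no depth.
- robot.hand_in(): hands the job in; it is judged then, once.
The state is a dict: "time_s": time; "qpos": joint angles; "joint_vel": joint speeds; "joint_torque": joint torques, N m; "tool_pos": TCP position; "orientation": TCP orientation; "contact_force": force on the tool from outside, world axes, zero at the start; "ft_torque": the same for the moment, N m; "grip_width": opening from 0.0 (shut) to 1.0 (fully open); "finger_force": force on a finger pad.
Only numpy, scipy, OpenCV 4.12 (cv2) and the standard library are available. Lean on these libraries where they do the work, as an engineer would, in place of code of your own. Each camera call takes 0.05 s, during which the arm holds its last target. There are 200 camera calls.

TASK

Pick up the aluminium sample-cell carrier by its black grip and hang it on the bench mount: lower it until both screw heads have come up through the round ends of its keyholes and it lies flat, then slide it along its slots until the spring catch snaps up behind it, and let go. The screws are adjustable and not exactly where the mount's position suggests, so feel for them and never press the carrier on the mount with more than 25 N. Leave the caps, the pen and the bolt where they are.

Things in the scene. Friction and masses are not known exactly. Their poses are not given: they have to be found in the camera images.
- carrier: Sample-cell carrier, loose, about 0.4 kg: flat aluminium plate 70 (x) x 150 (y) x 5 mm lying flat, with an upright black grip on its middle, two empty sockets (25 mm across, up to z 27 mm) at (0, +-61 mm) and two keyholes. Origin: centre of the plate's underside, z up. It goes down over the screw heads, then slides in its own +x direction.
- carrier_grip (a point): Middle of the top of the carrier's black grip, 51 mm above the plate's underside. The grip is 12 mm thick (carrier x), 42 mm long (carrier y), with flat upright sides down to the plate's top at 5 mm (a 4 mm high foot there is 24 mm wide).
- keyhole (a point): Centre of the round end of one keyhole, on the plate's underside at carrier (+8, +34, 0) mm; its twin is at (+8, -34). Both go through the plate: round end 18 mm across; from it a slot 9 mm wide, its mouth slightly flared, runs in carrier -x and ends at x = -12.5 mm.
- mount: Bench mount, fixed: dark steel foot 116 (x) x 240 (y) x 10 mm, origin at the centre of its underside, z up. On it lies an aluminium stud bar 96 x 164 mm with two screws and a catch; its flat top, where the carrier rests, is at z = 22 mm. The clamped bar stands off centre by up to 5 mm in mount x and 14 mm in y (not turned); the measured pose and points do not show this.
- nominal_screw (a point): Where the top of one screw head would be with the bar centred: mount (0, +34, 34.7) mm; the other at (0, -34). True screws: off by up to 5 mm in x, 14 mm in y, both alike. Neck 6 mm thick, 7.5 mm high above the bar; on it a round head 14 mm across, 5 mm high, edges barely rounded. Fully home, the carrier's origin is 9.5 mm from the bar's centre in mount +x, axes parallel.
- catch (a joint): Spring catch on the stud bar: steel tab 8 (x) x 26 (y) mm, middle nominally at mount x -31.5, y 0, top 7 mm above the bar. Value: metres it is pushed down; 0 = up (as at the start), about 0.007 = held down under the flat-lying carrier (takes 2 N); it springs back to 0 behind the carrier's -x edge when the carrier is 7.5 mm beyond the bar's centre: locked.
- red_cap_1: Red open screw cap, 44 mm across, 16 mm high, bystander; origin: centre of its underside.
- red_cap_2: Red open screw cap, 36 mm across, 16 mm high, bystander; origin: centre of its underside.
- marker_pen: Felt marker lying flat, 128 mm long (y), 13 mm thick, bystander; origin: under its middle.
- loose_bolt: Small hex bolt lying on the table, 34 mm long (y), 11 mm thick, bystander; origin: under its middle.

How it is judged (in metres and radians):
On the way:
1. the carrier lies flat on the mount with both heads through the round ends of its keyholes, the catch pressed down (z of carrier in the frame of mount between 0.019 and 0.0255 m and x of carrier in the frame of mount between -0.018 and 0.002 m and y of carrier in the frame of mount between -0.017 and 0.017 m and angle between carrier's own z axis and vertical below 0.06 rad and value of joint catch above 0.004 m), for 0.1 s.
At the end, for the whole second after the job is handed in: Carrier locked and at rest: catch up (pushed down under 2 mm); carrier flat (0.05 rad) on the bar (underside 19 to 24.5 mm above the mount's), parallel to the mount (0.08 rad), its origin 2 to 15.5 mm ahead of the mount's in the mount's +x and within 17 mm in y (value of joint catch below 0.002 m and z of carrier in the frame of mount between 0.019 and 0.0245 m and x of carrier in the frame of mount between 0.002 and 0.0155 m and y of carrier in the frame of mount between -0.017 and 0.017 m and angle between the x axis of carrier and the x axis of mount, either way round below 0.08 rad and angle between carrier's own z axis and vertical below 0.05 rad and linear speed of carrier below 0.01 m/s); the robot touches nothing.
It fails at once if the carrier is pressed on the mount with more than 25 N (contact force between carrier and mount above 25 N).
It fails at once if a bystander (cap, pen or bolt) is moved more than 3 cm (distance of any of red_cap_1, red_cap_2, marker_pen, loose_bolt from where it was at the start of the episode above 0.03 m).
It also fails if it takes over 64 s, if anything falls off the work surface, if the arm or the gripper's body presses on something with over 40 N, if the wrist force passes 120 N, or if a joint passes its speed limit or range.

## Working session

There is one attempt and no reset: what is moved stays moved. The work goes in short steps, Python scripts to look and compute and a tool call to move; the robot and the scene stay as the last step left them, time stands still between calls to the robot, and variables do not carry over. Pictures are saved under pics/ and viewed, at most 10 in all, crops included, and the job is handed in when it is done.

Besides the shell and the picture viewer there is one more tool, called after ">>>" as name(argument=value, ...), one argument or row to a line, values as JSON. carry_out: Moves the arm, as the interface text tells. Its arguments: {"type":"object","properties":{"rows":{"type":"array","items":{"type":"number"}},"force":{"type":"number"}},"required":["rows"]}

```bash
mkdir -p pics
cat > h.py <<'E'
import numpy as np, cv2
from station import robot
def grab(n):
    f=robot.grab_frame(n); K=np.array([[f['fx'],0,f['cx']],[0,f['fy'],f['cy']],[0,0,1]]); 
    return f['pixels'],K,np.array(f['D'],float),np.array(f['rvec'],float),np.array(f['tvec'],float)
def ray(c,uv,z):
    _,K,D,r,t=c; p=cv2.undistortPoints(np.array(uv,float).reshape(-1,1,2),K,D).reshape(-1,2)
    R=cv2.Rodrigues(r)[0]; o=-R.T@t.ravel(); d=np.c_[p,np.ones(len(p))]@R
    return o+d*((z-o[2])/d[:,2])[:,None]
def proj(c,P):
    _,K,D,r,t=c; return cv2.projectPoints(np.array(P,float).reshape(-1,1,3),r,t,K,D)[0].reshape(-1,2)
E
python3 - <<'E'
from h import *
for n in('top','scene'):
    c=grab(n); cv2.imwrite(f'pics/{n}0.png',c[0]); R=cv2.Rodrigues(c[3])[0]; print(n,-R.T@c[4].ravel(),c[1][0,0],R[2])
s=robot.get_state(); print(s, robot.hold_point_z)
E
```

```text
top [ 0.43475251 -0.00874856  0.96623167] 447.6051157978327 [ 0.18205965  0.02558448 -0.98295459]
scene [ 0.1298087  -0.85970768  0.59582511] 449.0491708071884 [ 0.41946554  0.76991735 -0.48091156]
{'time_s': 0.1, 'qpos': array([ 7.25085297e+01,  1.76184419e+01,  8.63761173e+01, -7.05379583e-04,
        7.61117825e+01, -4.21132437e+00]), 'joint_vel': array([ 0.03786971, -0.07926234, -0.11413869, -0.07956434,  0.09864055,
        0.01000721]), 'joint_torque': array([ 1.16753177e-03, -4.58528745e+01, -2.52608442e+01, -1.61876651e-04,
        5.58864398e-03,  4.74173532e-05]), 'tool_pos': array([0.13192399, 0.55901479, 0.23047038]), 'orientation': array([[-9.73259178e-01,  2.29709105e-01, -5.46451003e-04],
       [ 2.29709721e-01,  9.73257570e-01, -1.77378415e-03],
       [ 1.24383206e-04, -1.85187681e-03, -9.99998278e-01]]), 'contact_force': array([ 0.08320357, -0.99250945, -0.17314264]), 'ft_torque': array([0.02864124, 0.03420401, 0.00082342]), 'finger_force': 0.0, 'grip_width': 0.9972079155895258} 0.0187
```

View pics/top0.png

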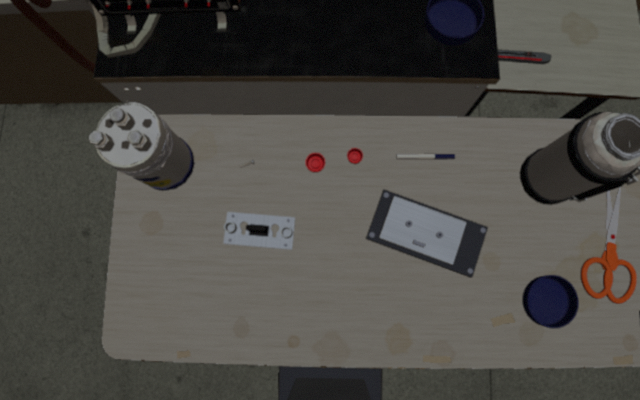

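View pics/scene0.png

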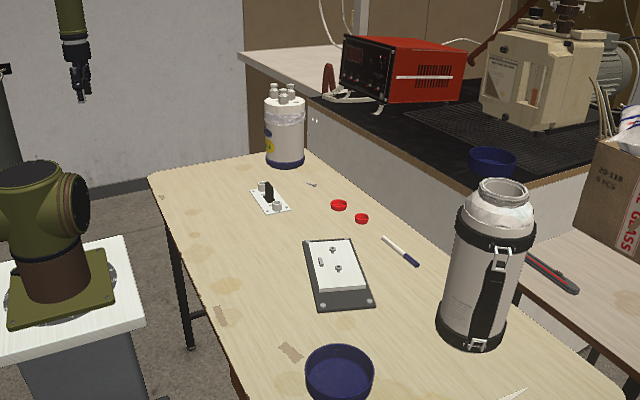

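The top view shows the carrier at about (259,230) and the mount at (427,233), with its screws at (408,224) and (438,235) and the catch at (419,244). Next I'll enlarge both.

Run:
```python
from h import *
c=grab('top'); im=c[0]
a=cv2.resize(im[200:260,210:310],None,fx=5,fy=5,interpolation=cv2.INTER_CUBIC)
b=cv2.resize(im[183:283,357:497],None,fx=5,fy=5,interpolation=cv2.INTER_CUBIC)
W=np.zeros((600,800,3),np.uint8); 
a=cv2.resize(a,(400,240)); b=cv2.resize(b,(490,350)); W[:240,:400]=a; W[245:595,:490]=b
# scene crop of both
s=grab('scene')[0]; W[:240,400:800]=cv2.resize(s[175:223,240:320],(400,240),interpolation=cv2.INTER_CUBIC); W[245:545,490:800]=cv2.resize(s[230:320,297:390],(310,300),interpolation=cv2.INTER_CUBIC)
cv2.imwrite('pics/crop.png',W)
```

```text
(no output)
```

View pics/crop.png

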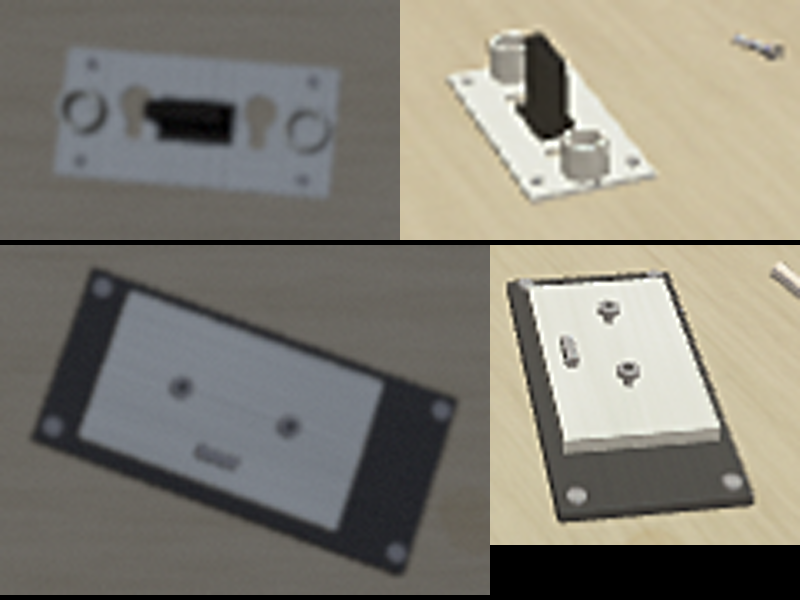

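The crops show that the carrier's round ends point away from the robot (image up). The mount's catch is on the robot's side, and the stud bar sits left of the foot's centre, towards +y. I'll measure both now.

Run:
```python
from h import *
T=grab('top'); S=grab('scene')
def rect(c,roi,mask,z,name):
    x0,y0,x1,y1=roi; m=np.zeros(mask.shape,np.uint8); m[y0:y1,x0:x1]=mask[y0:y1,x0:x1]
    m=cv2.morphologyEx(m,cv2.MORPH_CLOSE,np.ones((3,3)))
    k=max(cv2.findContours(m,cv2.RETR_EXTERNAL,cv2.CHAIN_APPROX_NONE)[0],key=cv2.contourArea)
    P=ray(c,k.reshape(-1,2),z)[:,:2]; r=cv2.minAreaRect((P*1000).astype(np.float32)); print(name,np.round(r[0],1),np.round(r[1],1),round(r[2],2))
    return r
hsv=cv2.cvtColor(T[0],cv2.COLOR_BGR2HSV); sat,val=hsv[...,1].astype(int),hsv[...,2].astype(int)
for (u,v) in((250,240),(400,215),(200,260),(380,205),(258,230)): print((u,v),hsv[v,u])
b=T[0][...,0].astype(int); print([b[v,u] for u,v in((250,240),(400,215),(200,260),(340,230))])
br=((sat<35)&(val>80)).astype(np.uint8)*255
rect(T,(215,203,305,258),br,.005,'carrier'); rect(T,(365,185,492,280),br,.022,'bar')
dk=(((val<75)|(sat<35))).astype(np.uint8)*255
rect(T,(360,180,497,283),dk,.010,'foot')
def blob(c,roi,th,z,name):
    x0,y0,x1,y1=roi; g=cv2.cvtColor(c[0],cv2.COLOR_BGR2GRAY)[y0:y1,x0:x1].astype(float); w=np.clip(th-g,0,None)
    yy,xx=np.mgrid[y0:y1,x0:x1]; uv=[(w*xx).sum()/w.sum(),(w*yy).sum()/w.sum()]; print(name,np.round(uv,1),np.round(ray(c,[uv],z)[0]*1000,1))
blob(T,(402,217,416,231),85,.032,'s1'); blob(T,(432,228,446,242),85,.032,'s2'); blob(T,(408,238,428,251),85,.028,'catch')
blob(T,(240,220,275,240),50,.04,'grip'); 
cv2.imwrite('pics/m.png',br)
```

```text
(250, 240) [106  28 139]
(400, 215) [107  26 140]
(200, 260) [ 16  27 105]
(380, 205) [120  39  46]
(258, 230) [120  18  14]
[np.int64(139), np.int64(140), np.int64(94), np.int64(95)]
carrier [543.7 154.1] [118.4 197.2] 1.09
bar [ 543.7 -211.3] [200.8 275.1] 0.6
foot [ 547.6 -214.5] [220.9 301. ] 0.59
s1 [408.6 223.2] [ 558.7 -165.4   32. ]
s2 [439.3 234.6] [ 535.6 -229.4   32. ]
catch [409.4 249.7] [ 503.5 -166.9   28. ]
grip [257.8 229.8] [539.4 150.3  40. ]
```

Run:
```python
from h import *
T=grab('top'); I=T[0].astype(int); d=I[...,0]-I[...,2]; v=I.max(2)
def rect(roi,mask,z,name):
    x0,y0,x1,y1=roi; m=np.zeros(mask.shape,np.uint8); m[y0:y1,x0:x1]=mask[y0:y1,x0:x1]*255
    m=cv2.morphologyEx(m,cv2.MORPH_CLOSE,np.ones((3,3)))
    k=max(cv2.findContours(m,cv2.RETR_EXTERNAL,cv2.CHAIN_APPROX_NONE)[0],key=cv2.contourArea)
    P=ray(T,k.reshape(-1,2),z)[:,:2]; r=cv2.minAreaRect((P*1000).astype(np.float32)); print(name,np.round(r[0],1),np.round(r[1],1),round(r[2],2))
    m2=cv2.moments(k); print('  centroid',np.round(ray(T,[[m2['m10']/m2['m00'],m2['m01']/m2['m00']]],z)[0]*1000,1))
al=d>3
rect((215,203,305,258),al,.005,'carrier'); rect((365,185,492,280),al&(v>100),.022,'bar'); rect((360,180,497,283),al,.010,'foot')
g=v
def blob(x0,y0,x1,y1,th,z,name):
    w=np.clip(th-v[y0:y1,x0:x1],0,None); yy,xx=np.mgrid[y0:y1,x0:x1]; uv=[(w*xx).sum()/w.sum(),(w*yy).sum()/w.sum()]; print(name,np.round(uv,1),np.round(ray(T,[uv],z)[0]*1000,1))
blob(403,218,415,230,105,.0335,'s1'); blob(433,229,445,241,105,.0335,'s2'); blob(411,239,427,250,105,.029,'catch'); blob(246,222,272,238,60,.051,'grip')
# per-keyhole / sockets check: grip top in scene
S=grab('scene'); v=S[0].astype(int).max(2); ys,xs=np.where(v[175:210,255:285]<60); print('scene grip',xs.min()+255,xs.max()+255,ys.min()+175,ys.max()+175)
print(proj(S,[[.544,.154,.051],[.544,.175,.051],[.544,.133,.051]]))
```

```text
carrier [542.9 155. ] [152.7  70.6] 86.12
  centroid [542.5 153.7   5. ]
bar [ 547.2 -196.9] [163.1  95.2] 70.32
  centroid [ 546.6 -197.    22. ]
foot [ 542.1 -208. ] [235.2 111.1] 70.14
  centroid [ 541.2 -208.3   10. ]
s1 [408.3 223.3] [ 558.2 -164.6   33.5]
s2 [439.  234.7] [ 535.1 -228.5   33.5]
catch [417.  243.9] [ 515.8 -182.8   29. ]
grip [257.7 229.7] [538.2 148.5  51. ]
scene grip 264 274 182 202
[[269.18617469 183.85460469]
 [266.19286162 180.78911271]
 [272.26258673 187.0045569 ]]
```

>>> carry_out(
  rows=[60, 3.4, -3.38, -0.5, 0, 0, -5, 60, 3.4, -3.38, -0.5, 0, 0, -5, 60, 3.4, -3.38, -0.5, 0, 0, -5, 60, 3.4, -3.38, -0.5, 0, 0, -5, 60, 3.4, -3.38, -0.5, 0, 0, -5, 60, 6.84, -6.76, -1.9, 0, 0, -10.07, 60, 6.84, -6.76, -1.9, 0, 0, -10.07, 60, 6.84, -6.76, -1.9, 0, 0, -10.07, 60, 6.84, -6.76, -1.9, 0, 0, -10.07, 60, 6.84, -6.76, -1.9, 0, 0, -10.07, 60, 6.84, -6.76, -1.9, 0, 0, -10.07, 60, 6.84, -6.76, -1.9, 0, 0, -10.07, 60, 6.84, -6.76, -1.9, 0, 0, -10.07],
  force=60,
)

```text
time_s: 2.02
tool_pos: [0.5417, 0.155, 0.1177]
orientation: [[0.066, 0.998, -0.0], [0.998, -0.066, 0.0], [0.0, -0.0, -1.0]]
contact_force: [0.0, -0.3, 0.3]
grip_width: 0.704
finger_force: 0.0
```

>>> carry_out(
  rows=[60, 0.015, -0.01, -0.8, 0, 0, 0, 60, 0.015, -0.01, -1.3, 0, 0, 0, 60, 0.015, -0.01, -1.69, 0, 0, 0, 60, 0.015, -0.01, -1.69, 0, 0, 0, 0, 0.015, -0.01, -1.69, 0, 0, 0, 0, 0.015, -0.01, -1.69, 0, 0, 0, 0, 0.015, -0.01, -1.69, 0, 0, 0, 0, 0.015, -0.01, -1.69, 0, 0, 0, 0, 0.015, -0.01, -1.69, 0, 0, 0, 0, 0.015, -0.01, -1.69, 0, 0, 0],
  force=70,
)

```text
time_s: 3.28
tool_pos: [0.544, 0.1537, 0.0173]
orientation: [[0.067, 0.998, 0.002], [0.998, -0.067, 0.001], [0.001, 0.002, -1.0]]
contact_force: [-1.3, 1.2, 7.0]
grip_width: 0.129
finger_force: 70.0
```

>>> carry_out(
  rows=[0, 0, 0, 0.5, 0, 0, 0, 0, 0, 0, 1.4, 0, 0, 0, 0, -0.07, -5.8, 1.4, 0, 0, -1.98, 0, -0.07, -5.8, 1.4, 0, 0, -1.98, 0, -0.07, -5.8, 1.4, 0, 0, -1.98, 0, -0.07, -5.8, 1.4, 0, 0, -1.98, 0, -0.07, -5.8, 1.4, 0, 0, -1.98, 0, -0.07, -5.8, 1.4, 0, 0, -1.98, 0, -0.07, -5.8, 1.4, 0, 0, -1.98, 0, -0.07, -5.8, 1.4, 0, 0, -1.98, 0, -0.07, -5.8, 1.4, 0, 0, -1.98],
)

```text
time_s: 4.65
tool_pos: [0.5387, -0.1931, 0.0996]
orientation: [[0.336, 0.942, -0.001], [0.942, -0.336, 0.001], [0.0, -0.001, -1.0]]
contact_force: [-0.7, -0.5, -3.9]
grip_width: 0.132
finger_force: 69.1
```

Run:
```python
from h import *
s=robot.get_state(); print(s['tool_pos'],s['orientation'],s['contact_force'],s['ft_torque'])
T=grab('top'); S=grab('scene')
W=np.zeros((600,800,3),np.uint8)
W[:400,:560]=cv2.resize(T[0][180:280,360:500],(560,400),interpolation=cv2.INTER_CUBIC)
W[200:600,420:800]=cv2.resize(S[0][190:330,270:403],(380,400),interpolation=cv2.INTER_CUBIC)
cv2.imwrite('pics/hold.png',W)
```

```text
[ 0.53868206 -0.19312251  0.09961355] [[ 3.35623110e-01  9.41995702e-01 -1.10704778e-03]
 [ 9.41996241e-01 -3.35622267e-01  8.80725868e-04]
 [ 4.58090095e-04 -1.33842681e-03 -9.99998999e-01]] [-0.71950418 -0.4964026  -3.85290831] [-0.0377011   0.02733422  0.02771072]
```

View pics/hold.png

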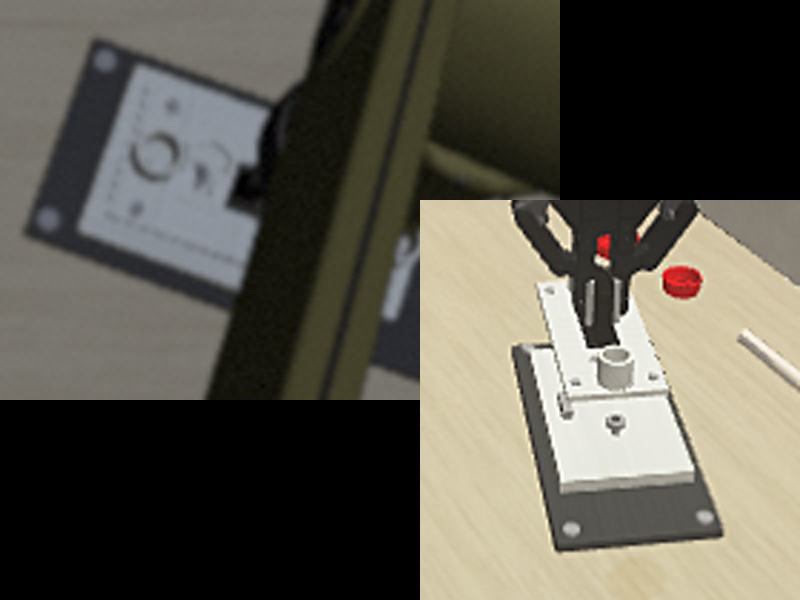

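Run:
```python
from h import *
T=grab('top'); S=grab('scene'); t=np.radians(-19.6); ex=np.array([np.cos(t),np.sin(t)]); ey=np.array([-ex[1],ex[0]])
tcp=robot.get_state()['tool_pos'][:2]*1000
def rep(c,uv,z,cx,cy,n):
    p=ray(c,[uv],z)[0][:2]*1000-cx*ex-cy*ey; d=p-tcp; print(n,np.round(p,1),'carrier-tcp in carrier axes',np.round([d@ex,d@ey],1))
rep(T,(398.5,219),.109,0,61,'T ring'); 
for z in(.109,):
  rep(S,(338.2,243.6),z,0,-61,'S ring')
rep(S,(321.2,259.5),.0873,-35,-75,'S c-'); rep(S,(356.2,256),.0873,35,-75,'S c+'); rep(S,(312,219),.0873,-35,75,'S far-')
# scene-view estimates of screws: heads
u=lambda x,y:(x*93/310+297-490*.3, (y-245)*.3+230)
for n,p in(('s1',(608,308)),('s2',(628,368))): print(n,np.round(ray(S,[u(*p)],.0347)[0]*1000,1))
# hidden in front: current s2 crop
print('s2 now',np.round(ray(S,[(((615-420)*.35)+270,(421-200)*.35+190)],.0347)[0]*1000,1))
```

```text
T ring [ 536.  -190.6] carrier-tcp in carrier axes [-4.1  1.6]
S ring [ 538.7 -192.6] carrier-tcp in carrier axes [-0.9  0.7]
S c- [ 536.8 -196.1] carrier-tcp in carrier axes [-1.5 -3.2]
S c+ [ 537.1 -193.1] carrier-tcp in carrier axes [-2.2 -0.3]
S far- [ 540.9 -196.6] carrier-tcp in carrier axes [ 2.5 -2.3]
s1 [ 555.5 -169.1   34.7]
s2 [ 534.  -231.    34.7]
s2 now [ 533.  -232.1   34.7]
```

The carrier is held flat above the mount. The keyhole and ring positions agree with the gripper pose to a few mm, so I'll lower it gently and feel for the screws.

>>> carry_out(
  rows=[0, 0.03, -0.027, -0.3, 0, 0, 0, 0, 0.03, -0.027, -0.6, 0, 0, 0, 0, 0.03, -0.027, -0.74, 0, 0, 0, 0, 0.03, -0.027, -0.74, 0, 0, 0, 0, 0.03, -0.027, -0.74, 0, 0, 0],
)

```text
time_s: 5.48
tool_pos: [0.5416, -0.1963, 0.0561]
orientation: [[0.337, 0.942, 0.001], [0.942, -0.337, -0.0], [-0.0, 0.001, -1.0]]
contact_force: [0.6, -0.2, -3.8]
grip_width: 0.132
finger_force: 69.0
```

>>> carry_out(
  rows=[0, 0, 0, -0.02, 0, 0, 0, 0, 0, 0, -0.04, 0, 0, 0, 0, 0, 0, -0.05, 0, 0, 0, 0, 0, 0, -0.05, 0, 0, 0, 0, 0, 0, -0.05, 0, 0, 0],
)

```text
time_s: 6.1
tool_pos: [0.541, -0.1962, 0.0525]
orientation: [[0.337, 0.942, 0.0], [0.942, -0.337, -0.0], [-0.0, 0.0, -1.0]]
contact_force: [0.4, 0.6, -4.3]
grip_width: 0.126
finger_force: 69.0
```

>>> carry_out(
  rows=[0, 0, 0, -0.01, 0, 0, 0, 0, 0, 0, -0.02, 0, 0, 0, 0, 0, 0, -0.02, 0, 0, 0],
)

```text
time_s: 6.48
tool_pos: [0.541, -0.1962, 0.0512]
orientation: [[0.337, 0.942, -0.0], [0.942, -0.337, 0.0], [0.0, -0.0, -1.0]]
contact_force: [-0.5, 0.4, -4.3]
grip_width: 0.132
finger_force: 69.1
```

>>> carry_out(
  rows=[0, 0, 0, -0.01, 0, 0, 0, 0, 0, 0, -0.01, 0, 0, 0],
)

```text
time_s: 6.72
tool_pos: [0.541, -0.1962, 0.0506]
orientation: [[0.337, 0.942, -0.0], [0.942, -0.337, 0.0], [0.0, -0.0, -1.0]]
contact_force: [0.4, 0.0, -5.0]
grip_width: 0.133
finger_force: 69.1
```

>>> carry_out(
  rows=[0, 0, 0, -0.01, 0, 0, 0, 0, 0, 0, -0.02, 0, 0, 0, 0, 0, 0, -0.02, 0, 0, 0],
)

```text
time_s: 7.1
tool_pos: [0.541, -0.1962, 0.0494]
orientation: [[0.337, 0.942, -0.0], [0.942, -0.337, 0.0], [0.0, -0.0, -1.0]]
contact_force: [-0.4, -0.5, -4.7]
grip_width: 0.129
finger_force: 69.0
```

>>> carry_out(
  rows=[0, 0, 0, -0.01, 0, 0, 0, 0, 0, 0, -0.02, 0, 0, 0, 0, 0, 0, -0.02, 0, 0, 0],
)

```text
time_s: 7.48
tool_pos: [0.541, -0.1962, 0.0482]
orientation: [[0.337, 0.942, -0.0], [0.942, -0.337, 0.0], [0.0, -0.0, -1.0]]
contact_force: [-0.6, 0.0, -4.0]
grip_width: 0.131
finger_force: 69.0
```

>>> carry_out(
  rows=[0, 0, 0, -0.02, 0, 0, 0, 0, 0, 0, -0.04, 0, 0, 0, 0, 0, 0, -0.04, 0, 0, 0],
)

```text
time_s: 7.85
tool_pos: [0.541, -0.1962, 0.0459]
orientation: [[0.337, 0.942, -0.0], [0.942, -0.337, 0.0], [-0.0, -0.0, -1.0]]
contact_force: [0.6, -0.5, -3.7]
grip_width: 0.134
finger_force: 69.3
```

>>> carry_out(
  rows=[0, 0, 0, -0.02, 0, 0, 0, 0, 0, 0, -0.03, 0, 0, 0, 0, 0, 0, -0.03, 0, 0, 0],
)

```text
time_s: 8.22
tool_pos: [0.5411, -0.1962, 0.0441]
orientation: [[0.337, 0.942, 0.0], [0.942, -0.337, -0.0], [-0.0, 0.0, -1.0]]
contact_force: [0.1, -0.8, -2.7]
grip_width: 0.127
finger_force: 69.3
```

>>> carry_out(
  rows=[0, 0, 0, -0.02, 0, 0, 0, 0, 0, 0, -0.03, 0, 0, 0, 0, 0, 0, -0.03, 0, 0, 0],
)

```text
time_s: 8.6
tool_pos: [0.5411, -0.1962, 0.0423]
orientation: [[0.337, 0.942, 0.0], [0.942, -0.337, -0.0], [0.0, 0.0, -1.0]]
contact_force: [-0.5, -0.0, -2.7]
grip_width: 0.134
finger_force: 69.3
```

>>> carry_out(
  rows=[0, 0, 0, -0.01, 0, 0, 0, 0, 0, 0, -0.02, 0, 0, 0, 0, 0, 0, -0.02, 0, 0, 0],
)

```text
time_s: 8.98
tool_pos: [0.5411, -0.1962, 0.0411]
orientation: [[0.337, 0.942, 0.0], [0.942, -0.337, -0.0], [0.0, 0.0, -1.0]]
contact_force: [0.1, 0.8, -2.3]
grip_width: 0.13
finger_force: 69.3
```

>>> carry_out(
  rows=[0, 0, 0, -0.01, 0, 0, 0, 0, 0, 0, -0.02, 0, 0, 0, 0, 0, 0, -0.02, 0, 0, 0],
)

```text
time_s: 9.35
tool_pos: [0.541, -0.1962, 0.0399]
orientation: [[0.337, 0.942, -0.0], [0.942, -0.337, -0.0], [-0.0, -0.0, -1.0]]
contact_force: [0.6, 0.0, -2.8]
grip_width: 0.128
finger_force: 69.3
```

>>> carry_out(
  rows=[0, 0, 0, -0.01, 0, 0, 0, 0, 0, 0, -0.01, 0, 0, 0],
)

```text
time_s: 9.6
tool_pos: [0.541, -0.1962, 0.0393]
orientation: [[0.337, 0.942, -0.0], [0.942, -0.337, -0.0], [-0.0, -0.0, -1.0]]
contact_force: [-0.3, -0.3, -2.1]
grip_width: 0.126
finger_force: 69.6
```

>>> carry_out(
  rows=[0, 0, 0, -0.006, 0, 0, 0, 0, 0, 0, -0.006, 0, 0, 0],
)

```text
time_s: 9.85
tool_pos: [0.5411, -0.1962, 0.0392]
orientation: [[0.337, 0.942, 0.0], [0.942, -0.337, -0.0], [-0.0, 0.0, -1.0]]
contact_force: [-0.7, -0.2, 0.8]
grip_width: 0.128
finger_force: 69.9
```

>>> carry_out(
  rows=[0, 0, 0, -0.006, 0, 0, 0, 0, 0, 0, -0.006, 0, 0, 0],
)

```text
time_s: 10.1
tool_pos: [0.5411, -0.1962, 0.0392]
orientation: [[0.337, 0.942, 0.0], [0.942, -0.337, -0.0], [-0.0, 0.0, -1.0]]
contact_force: [-2.4, 0.6, 5.2]
grip_width: 0.136
finger_force: 70.6
```

>>> carry_out(
  rows=[0, 0, 0, -0.006, 0, 0, 0, 0, 0, 0, -0.006, 0, 0, 0],
)

```text
time_s: 10.35
tool_pos: [0.5411, -0.1962, 0.0392]
orientation: [[0.337, 0.942, 0.001], [0.942, -0.337, -0.0], [-0.0, 0.001, -1.0]]
contact_force: [-2.5, 0.6, 7.7]
grip_width: 0.127
finger_force: 71.1
```

>>> carry_out(
  rows=[0, 0, 0, 0.008, 0, 0, 0, 0, 0.016, -0.006, 0.008, 0, 0, 0, 0, 0.03, -0.011, 0.008, 0, 0, 0, 0, 0.047, -0.017, 0.008, 0, 0, 0, 0, 0.063, -0.022, 0.008, 0, 0, 0, 0, 0.063, -0.022, 0.008, 0, 0, 0],
)

```text
time_s: 11.1
tool_pos: [0.542, -0.1965, 0.0392]
orientation: [[0.337, 0.942, -0.005], [0.942, -0.337, 0.002], [-0.0, -0.005, -1.0]]
contact_force: [-7.3, 2.4, 12.0]
grip_width: 0.132
finger_force: 71.7
```

>>> carry_out(
  rows=[0, 0.016, -0.006, 0, 0, 0, 0, 0, 0.03, -0.011, 0, 0, 0, 0, 0, 0.047, -0.017, 0, 0, 0, 0, 0, 0.047, -0.017, 0, 0, 0, 0],
)

```text
time_s: 11.6
tool_pos: [0.5449, -0.1975, 0.0392]
orientation: [[0.337, 0.942, -0.005], [0.942, -0.337, 0.002], [0.0, -0.005, -1.0]]
contact_force: [-6.9, 2.4, 11.9]
grip_width: 0.132
finger_force: 71.6
```

>>> carry_out(
  rows=[0, 0, 0, 0.014, 0, 0, 0, 0, 0, 0, 0.014, 0, 0, 0],
)

```text
time_s: 11.85
tool_pos: [0.5471, -0.1983, 0.0392]
orientation: [[0.337, 0.942, -0.001], [0.942, -0.337, 0.0], [0.0, -0.001, -1.0]]
contact_force: [-2.4, 1.4, 2.5]
grip_width: 0.129
finger_force: 70.1
```

>>> carry_out(
  rows=[0, 0.016, -0.006, 0, 0, 0, 0, 0, 0.03, -0.011, 0, 0, 0, 0, 0, 0.03, -0.011, 0, 0, 0, 0],
)

```text
time_s: 12.22
tool_pos: [0.5499, -0.1994, 0.0393]
orientation: [[0.337, 0.942, 0.0], [0.942, -0.337, -0.0], [0.0, 0.0, -1.0]]
contact_force: [-1.8, 1.0, -1.0]
grip_width: 0.126
finger_force: 69.8
```

>>> carry_out(
  rows=[0, 0.016, -0.006, 0, 0, 0, 0, 0, 0.03, -0.011, 0, 0, 0, 0, 0, 0.047, -0.017, 0, 0, 0, 0, 0, 0.047, -0.017, 0, 0, 0, 0],
)

```text
time_s: 12.72
tool_pos: [0.5526, -0.2004, 0.0395]
orientation: [[0.337, 0.942, 0.001], [0.942, -0.337, -0.0], [-0.0, 0.001, -1.0]]
contact_force: [-0.7, 0.4, -2.0]
grip_width: 0.131
finger_force: 69.4
```

>>> carry_out(
  rows=[0, 0.016, -0.006, 0, 0, 0, 0, 0, 0.03, -0.011, 0, 0, 0, 0, 0, 0.03, -0.011, 0, 0, 0, 0],
)

```text
time_s: 13.1
tool_pos: [0.5544, -0.201, 0.0395]
orientation: [[0.337, 0.942, 0.0], [0.942, -0.337, -0.0], [-0.0, 0.0, -1.0]]
contact_force: [0.0, -1.0, -3.8]
grip_width: 0.129
finger_force: 69.1
```

>>> carry_out(
  rows=[0, 0.016, -0.006, 0, 0, 0, 0, 0, 0.016, -0.006, 0, 0, 0, 0],
)

```text
time_s: 13.35
tool_pos: [0.5551, -0.2013, 0.0395]
orientation: [[0.337, 0.942, 0.0], [0.942, -0.337, -0.0], [-0.0, 0.0, -1.0]]
contact_force: [0.9, 0.2, -3.7]
grip_width: 0.131
finger_force: 69.1
```

>>> carry_out(
  rows=[0, 0.016, -0.006, 0, 0, 0, 0, 0, 0.016, -0.006, 0, 0, 0, 0],
)

```text
time_s: 13.6
tool_pos: [0.5553, -0.2013, 0.0393]
orientation: [[0.337, 0.942, -0.001], [0.942, -0.337, 0.001], [0.0, -0.001, -1.0]]
contact_force: [-1.4, 0.2, -4.4]
grip_width: 0.131
finger_force: 69.1
```

>>> carry_out(
  rows=[0, 0.01, -0.004, 0, 0, 0, 0, 0, 0.01, -0.004, 0, 0, 0, 0],
)

```text
time_s: 13.85
tool_pos: [0.5555, -0.2014, 0.0393]
orientation: [[0.337, 0.942, -0.002], [0.942, -0.337, 0.001], [0.0, -0.002, -1.0]]
contact_force: [-3.3, 1.7, -3.1]
grip_width: 0.133
finger_force: 69.3
```

>>> carry_out(
  rows=[0, 0.01, -0.004, 0, 0, 0, 0, 0, 0.01, -0.004, 0, 0, 0, 0],
)

```text
time_s: 14.1
tool_pos: [0.5556, -0.2014, 0.0392]
orientation: [[0.337, 0.942, -0.003], [0.942, -0.337, 0.001], [0.0, -0.003, -1.0]]
contact_force: [-5.0, 1.7, -2.3]
grip_width: 0.132
finger_force: 69.4
```

>>> carry_out(
  rows=[0, -0.02, 0.007, 0, 0, 0, 0, 0, -0.02, 0.007, 0, 0, 0, 0],
)

```text
time_s: 14.35
tool_pos: [0.5555, -0.2014, 0.0393]
orientation: [[0.337, 0.942, -0.001], [0.942, -0.337, 0.0], [0.0, -0.001, -1.0]]
contact_force: [-3.0, 1.0, -4.1]
grip_width: 0.127
finger_force: 69.0
```

Run:
```python
from h import *
S=grab('scene'); cv2.imwrite('pics/lock.png',cv2.resize(S[0][225:325,290:390],(600,600),interpolation=cv2.INTER_CUBIC))
```

```text
(no output)
```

View pics/lock.png

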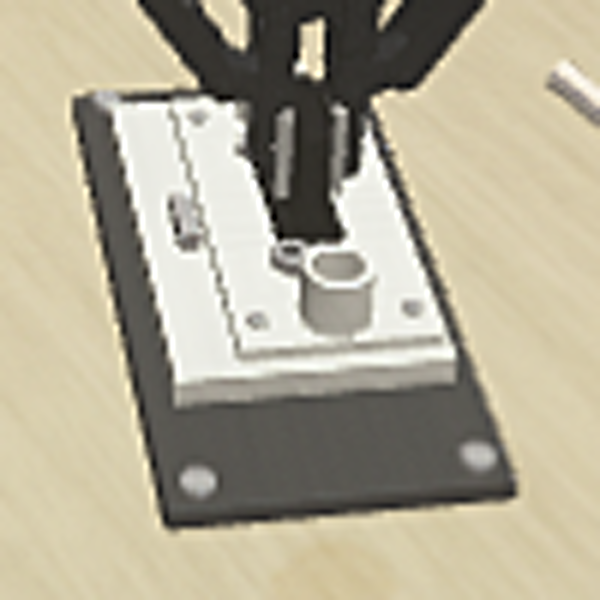

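The catch tab, at about (186,222) in this crop, stands up behind the carrier's edge. The near screw head shows through the plate at (290,255). The carrier is locked, so I'll let go and back off.

>>> carry_out(
  rows=[45, 0, 0, 0, 0, 0, 0, 45, 0, 0, 0, 0, 0, 0, 45, 0, 0, 0, 0, 0, 0, 45, 0, 0, 0, 0, 0, 0, 45, 0, 0, 0.5, 0, 0, 0, 45, 0, 0, 1.3, 0, 0, 0, 45, 0, 0, 2.2, 0, 0, 0, 45, 0, 0, 2.2, 0, 0, 0, 45, 0, 0, 2.2, 0, 0, 0, 45, 0, 0, 2.2, 0, 0, 0],
)

```text
time_s: 15.65
tool_pos: [0.5547, -0.2011, 0.1699]
orientation: [[0.337, 0.942, -0.003], [0.942, -0.337, 0.001], [0.0, -0.003, -1.0]]
contact_force: [0.2, 0.5, 0.7]
grip_width: 0.529
finger_force: 0.0
```

Run:
```python
from h import *
S=grab('scene'); cv2.imwrite('pics/end.png',cv2.resize(S[0][200:325,265:390],(600,600),interpolation=cv2.INTER_CUBIC))
```

```text
(no output)
```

View pics/end.png

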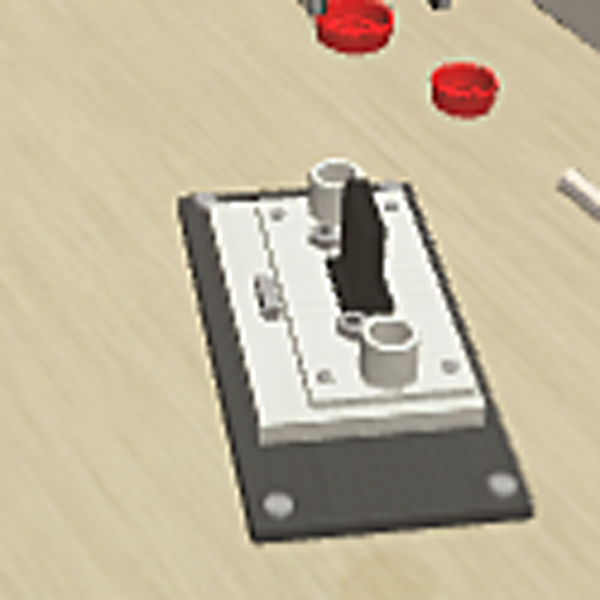

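The carrier lies flat with both heads (about (325,237) and (350,323)) over the slots. The catch is up at (268,297), and the gripper is clear.

```bash
python3 -c "
from station import robot
print(robot.hand_in())"
```

```text
the job is handed in; nothing more can be done
None
```

The carrier hangs on the mount, flat and with the catch up behind it, the gripper is clear and the job was handed in at about 16 s; no verdict came back.

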